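# Load a spacer magazine and wedge its keeper bar

## Task

Load the leaning tube magazine: drop the long spacer in first, then the short one on top of it, so that they lie end to end with the long one fully down. Then slide the thumb wedge along the magazine's head until it jams, so that the keeper bar is held across the mouth. Leave the heat sink, the small bottle and the solder reel near the spacers where they stand.

Things in the scene. Friction and masses are not known exactly. Their poses are not given: they have to be found in the camera images.
- tube: Aluminium magazine tube, fixed on a grey stand (position and yaw vary). Origin: centre of the inner floor, 38 mm above the bench. z axis: up the bore, leaning 30 deg from vertical towards the robot side; x: away from the robot, rising 30 deg; y: level, to the left. Bore 26 mm across, 97 mm deep. Parts slide down it by their own weight. The slot in its side towards the robot is only for looking.
- mouth (a point): Centre of the bore's mouth (3 mm chamfer), in the plane of the head's flat top, 97 mm up the bore from the tube's origin. Axes as the tube's. Round the mouth the head is 52 mm (x) by 48 mm (y); behind that (x = 26 to 88 mm) it is 124 mm wide in y.
- low_seat (a point): Where the centre of the long spacer lies when it is fully down: on the bore's centre line, 29 mm up from the floor.
- high_seat (a point): Where the centre of the short spacer lies when it sits on the long one: on the bore's centre line, 76 mm up from the floor (its top is then 3 mm below the mouth).
- long_spacer_centre (a point): Centre (29 mm up) of the long spacer: round aluminium sleeve, 22 mm diameter, 58 mm long, about 50 g, standing on end on the bench. z along its length; both ends alike.
- short_spacer_centre (a point): Centre (18 mm up) of the short spacer: round aluminium sleeve, 22 mm diameter, 36 mm long, about 30 g, standing on end on the bench. z along its length; both ends alike.
- tab (a point): Centre of the black thumb tab on the wedge: 16 mm (tube x) by 9 mm (tube y) by 22 mm tall (tube z). It starts near the left end of the head, 68 mm behind the mouth in x, its centre 20.5 mm above the flat top. The wedge under it and the fence behind it reach 10.5 mm above the flat top. Pushed along the tube's -y (to the right) it goes 48 mm in all. Axes as the tube's.
- wedge (a joint): Travel of the thumb wedge along the tube's -y: 0 to 0.048 m, at 0.048 it is jammed (it starts at 0 to 0.006). About 3 N moves it; it stays where it is left.
- bar (a joint): Travel of the flat steel keeper bar (14 mm wide, 6 mm thick, lying on the head behind the mouth) towards the mouth: 0 to 0.016 m, a third of the wedge's travel; the wedge alone drives it. At 0 the mouth is clear, at 0.016 the bar's nose covers the far half of the mouth. A spacer that stands out of the mouth blocks it.
- heat_sink: Bystander: finned aluminium heat sink near the front edge, right of the spacers, 40x40x20 mm, origin at the centre of its underside.
- flux_bottle: Bystander: small brown bottle with a black cap, 30 mm across, 73 mm tall, origin at the centre of its underside.
- solder_reel: Bystander: green-flanged reel of solder, 48 mm across, 40 mm tall, origin at the centre of its underside.
Not all that is in view belongs to the job. Leave any orange look-alike of the part that bears long_spacer_centre alone.

How it is judged:
On the way, in this order (a step that is already met when the one before it is completed fails the run):
1. the long spacer lies fully down in the tube (distance between long_spacer_centre and low_seat below 0.007 m), for 0.2 s.
2. the short spacer lies on the long one in the tube (distance between long_spacer_centre and low_seat below 0.007 m and distance between short_spacer_centre and high_seat below 0.007 m), for 0.2 s.
3. the wedge is slid home (value of joint wedge above 0.042 m), for 0.2 s.
At the end, for the whole second after the job is handed in: The long spacer lies at the bottom of the tube and the short one on it (each centre within 7 mm of its seat), the wedge has travelled at least 42 of its 48 mm and the keeper bar at least 13.5 mm across the mouth, all at rest (all of step 2 and value of joint wedge above 0.042 m and value of joint bar above 0.0135 m and velocity of joint wedge below 0.005 m/s); the robot touches nothing.
It fails at once if the heat sink, the small bottle or the solder reel is moved more than 25 mm (distance of any of heat_sink, flux_bottle, solder_reel from where it was at the start of the episode above 0.025 m).
It also fails if it takes over 58 s, if anything falls off the work surface, if the arm or the gripper's body presses on something with over 40 N, if the wrist force passes 120 N, or if a joint passes its speed limit or range.

## Robot

A 6-joint arm with a two-finger parallel gripper is mounted at the origin on a cart in front of the work surface, level with it; the furniture and walls round the work are solid. World frame = base frame: x ahead of the robot, y to its left, z up, the work surface at z = 0. Lengths are in m, angles in rad, forces in N, time in s.
With the tool pointing down it reaches from about 0.35 to 0.925 m from the base axis. Payload 6.4 kg.
Tool frame: the origin (TCP) lies at the very end of the fingers, on their centre line; the grasp point (between the pads) lies 19 mm behind it (env.hold_point_z is the distance from the TCP to the grasp point, in m); z points along the fingers, y is the line along which they close (so a half turn about z gives the same grasp; the last joint's range is limited). The gripper opens to 94 mm and grips with 3 to 60 N. Pads are 16 mm wide; open, the fingers measure 119 mm over their backs; the gripper's body (75 mm by 177 mm) begins 78 mm behind the grasp point.
Start: joints at [0.936, 0.245, 1.558, -0, 1.339, -0.174], TCP at [0.289, 0.582, 0.205] pointing down, gripper open.
Joint ranges: [-3.13, 3.13], [-1.02, 2.26], [0.13, 2.54], [-0.95, 4.09], [0.21, 2.88], [-2.74, 2.74]. Speed limits (rad/s): [2.57, 2.57, 3.14, 3.14, 3.14, 3.14].

## Interface

Orientations are given as a unit quaternion [w, x, y, z].
In Python, from plant import env, vision gives the robot as it stands.
- The arm moves only by the tool carry_out, never from a script. Its argument "plan" is one flat list of numbers, 7 for each row, row after row: the shift along the tool's x, y, z normalised to -1 to 1, where 1 is 0.05 m, then the turn, a rotation vector about the tool's x, y, z normalised to -1 to 1, where 1 is 10 degrees, then the closure, from 0 (fully open) to 1 (shut). In form: [x, y, z, rx, ry, rz, grip, x, y, z, rx, ry, rz, grip, ...]. A call has 1 to 20 rows; each row shifts and turns the commanded pose from where the row before left it, along the tool's axes as they then stand; what a row does not reach is not made up. A row lasts 1/8 s, in which the tool goes at most 62.5 mm and 10.7 degrees, less where a joint would pass 70% of its speed; a pose out of reach is approached as far as the arm can. A call with a number of a shift or a turn outside -1 to 1 is refused whole. A call with a gripper value outside its range is refused whole. The fingers move at their own pace and stop on an object; "force" is the grip in N (left out, the last holds). Time passes only in rows, so rows that do not move let the fingers close. It gives the time, the measured TCP pose, the force, the opening and the grip force at its end, in the units of the state.
- env.get_state(): the state, without advancing time (a new reading comes with each control period).
- vision.grab_frame(name): name is "side" or "top"; returns a dict with "color" (420x560x3 uint8, red, green, blue), "z_map" (420x560 float32, m along the optical axis (not along the pixel's ray), 0 where there is no reading), "fx", "fy", "cx", "cy" (pixels), "rvec" (rotation vector, rad) and "tvec" (3), from world to camera coordinates, as OpenCV has them. Camera axes: x right, y down, z forward; pixel columns grow to the right and rows downward; lengths in m; the calibration is good to about 2 mm. A picture is of the moment at which its call begins.
- env.sign_off(): hands the job in; it is judged then, once.
The state is a dict: "clock": time; "joint_pos": joint angles; "joint_velocities": joint speeds; "effort": joint torques, N m; "tool_pos": TCP position; "eef_rot": TCP orientation; "wrist_force": force on the tool from outside, world axes, zero at the start; "ft_torque": the same for the moment, N m; "gripper_width": finger opening in m; "gripper_force": force on a finger pad.
Only numpy, scipy, OpenCV 4.12 (cv2) and the standard library are available. Lean on these libraries where they do the work, as an engineer would, in place of code of your own. Each camera call takes 0.05 s, during which the arm holds its last target. There are 200 camera calls.

## Working session

There is one attempt and no reset: what is moved stays moved. The work goes in short steps, Python scripts to look and compute and a tool call to move; the robot and the scene stay as the last step left them, time stands still between calls to the robot, and variables do not carry over. Pictures are saved under pics/ and viewed, at most 11 in all, crops included, and the job is handed in when it is done.

Besides the shell and the picture viewer there is one more tool, called after "Emit:" by a JSON object that holds its "name" and its "arguments", one argument or row to a line. carry_out: Moves the arm, as the interface text tells. Scaled input: -1 to 1 covers 0.05 m each way for a shift and 10 degrees each way for a turn. Its arguments: {"type":"object","properties":{"plan":{"type":"array"},"force":{"type":"number"}},"required":["plan"]}

```bash
ls; mkdir -p pics
cat > h.py <<'E'
import numpy as np, cv2
from plant import env, vision
from scipy.spatial.transform import Rotation as R
def grab(n):
    f=vision.grab_frame(n); np.savez('%s.npz'%n,**f); return f
def load(n): return dict(np.load('%s.npz'%n))
def cloud(f):
    z=f['z_map'].astype(float); v,u=np.mgrid[:z.shape[0],:z.shape[1]]
    P=np.stack([(u-f['cx'])/f['fx']*z,(v-f['cy'])/f['fy']*z,z],-1)
    Rm=cv2.Rodrigues(np.asarray(f['rvec'],float))[0]
    W=(P-np.asarray(f['tvec']).reshape(3))@Rm
    W[z<=0]=np.nan
    return W
def proj(f,p):
    K=np.array([[f['fx'],0,f['cx']],[0,f['fy'],f['cy']],[0,0,1.]])
    return cv2.projectPoints(np.array(p,float).reshape(-1,1,3),np.asarray(f['rvec'],float),np.asarray(f['tvec'],float),K,None)[0][:,0]
E
python3 - <<'E'
from h import *
for n in('top','side'):
    f=grab(n); cv2.imwrite('pics/%s0.png'%n,f['color'][...,::-1])
    Rm=cv2.Rodrigues(np.asarray(f['rvec'],float))[0]; print(n,f['fx'],-Rm.T@np.asarray(f['tvec']).reshape(3),Rm[2])
print(env.get_state())
E
```

```text
pics
top 401.0721619419161 [ 0.33301265 -0.33484385  0.96089427] [ 0.13738779  0.02240454 -0.99026392]
side 492.87277500688595 [0.27929786 0.52138459 0.44003838] [ 0.18934046 -0.92689193 -0.32407026]
{'clock': 0.1, 'joint_pos': array([ 9.35926701e-01,  2.45716115e-01,  1.55886399e+00,  1.23741538e-05,
        1.33869291e+00, -1.74085339e-01]), 'joint_velocities': array([-0.00052943, -0.00222081, -0.0017318 ,  0.00011881,  0.00103705,
        0.00142185]), 'effort': array([ 6.23779870e-04, -4.16914916e+01, -3.15526628e+01,  6.87166862e-02,
        3.09677341e-02, -7.65595996e-05]), 'tool_pos': array([0.28868873, 0.58178519, 0.20448865]), 'eef_rot': array([-3.36177837e-04,  2.28360633e-01,  9.73576251e-01, -7.70016370e-04]), 'wrist_force': array([ 0.72451101, -0.66093613, -0.15234288]), 'ft_torque': array([-0.03643966, -0.0285862 , -0.02192236]), 'gripper_force': 0.0, 'gripper_width': 0.09425316666805084}
```

View pics/top0.png

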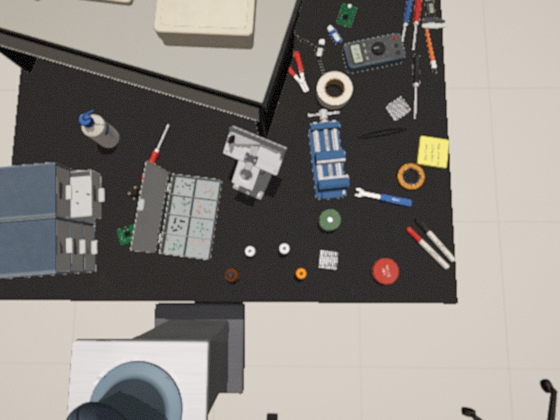

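View pics/side0.png

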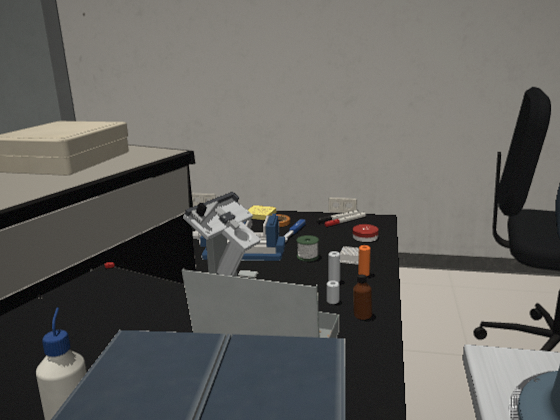

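The top view shows two silver parts at (250,251) and (284,249), an orange look-alike at (301,273), the bottle at (231,275), the reel at (330,220), the heat sink at (328,260) and the magazine at about (253,160). In the side view the tall silver part is at (334,267), the short silver one at (333,292) and the orange look-alike at (364,261).

Run:
```python
from h import *
f=load('top'); W=cloud(f)
def obj(u0,u1,v0,v1,zmin,n,W=W):
    w=W[v0:v1,u0:u1].reshape(-1,3); w=w[w[:,2]>zmin]
    t=w[w[:,2]>np.percentile(w[:,2],95)-.006]
    print(n,len(w),'mid',((t.max(0)+t.min(0))/2).round(4),'mean',t.mean(0).round(4),'ext',(t.max(0)-t.min(0)).round(3))
obj(240,261,241,262,.01,'A(250,251)');obj(274,294,239,260,.01,'B(284,249)');obj(292,311,263,284,.01,'orange')
obj(220,242,264,286,.01,'bottle');obj(316,344,206,234,.01,'reel');obj(316,341,248,272,.008,'sink')
s=load('side');S=cloud(s)
obj(326,342,250,282,.01,'side long',S);obj(325,341,281,306,.01,'side short',S)
c=f['color'][120:290,200:350,::-1]; a=cv2.resize(c,None,fx=4,fy=4,interpolation=cv2.INTER_CUBIC)[:600]
cv2.imwrite('pics/topcrop.png',a)
b=cv2.resize(s['color'][180:325,175:385,::-1],None,fx=3.8,fy=3.8,interpolation=cv2.INTER_CUBIC); cv2.imwrite('pics/sidecrop.png',b)
print(b.shape)
for p in [(225,140),(245,135),(270,148),(283,158),(253,172),(240,170),(262,190)]: print(p,W[p[1],p[0]].round(3))
print('edge',[W[v,u].round(3) for u,v in[(265,100),(200,90),(150,200),(200,200)]])
```

```text
A(250,251) 75 mid [ 0.3594 -0.2563  0.0362] mean [ 0.3591 -0.2556  0.0361] ext [0.018 0.021 0.006]
B(284,249) 72 mid [ 0.3646 -0.3344  0.0583] mean [ 0.3645 -0.3345  0.0579] ext [0.02  0.02  0.007]
orange 77 mid [ 0.3095 -0.3722  0.0584] mean [ 0.3097 -0.3719  0.0578] ext [0.02  0.02  0.008]
bottle 157 mid [ 0.3058 -0.2163  0.0736] mean [ 0.3058 -0.2163  0.0729] ext [0.013 0.011 0.009]
reel 336 mid [ 0.4322 -0.4401  0.0405] mean [ 0.4321 -0.4401  0.0401] ext [0.044 0.044 0.008]
sink 172 mid [ 0.3398 -0.4365  0.0201] mean [ 0.3387 -0.4372  0.0197] ext [0.041 0.04  0.008]
side long 328 mid [ 0.3641 -0.3336  0.0547] mean [ 0.3635 -0.3323  0.0552] ext [0.021 0.024 0.008]
side short 201 mid [ 0.3578 -0.2549  0.0334] mean [ 0.3577 -0.2536  0.0337] ext [0.02  0.023 0.007]
(551, 798, 3)
(225, 140) [ 0.633 -0.189  0.003]
(245, 135) [ 0.59  -0.256  0.174]
(270, 148) [ 0.567 -0.306  0.159]
(283, 158) [ 0.587 -0.333  0.005]
(253, 172) [ 0.523 -0.27   0.13 ]
(240, 170) [ 0.529 -0.241  0.123]
(262, 190) [ 0.506 -0.282  0.012]
edge [array([ 0.629, -0.3  ,  0.259]), array([ 0.655, -0.176,  0.245]), array([ 0.467, -0.044,  0.105]), array([ 0.483, -0.132,  0.004])]
```

View pics/topcrop.png

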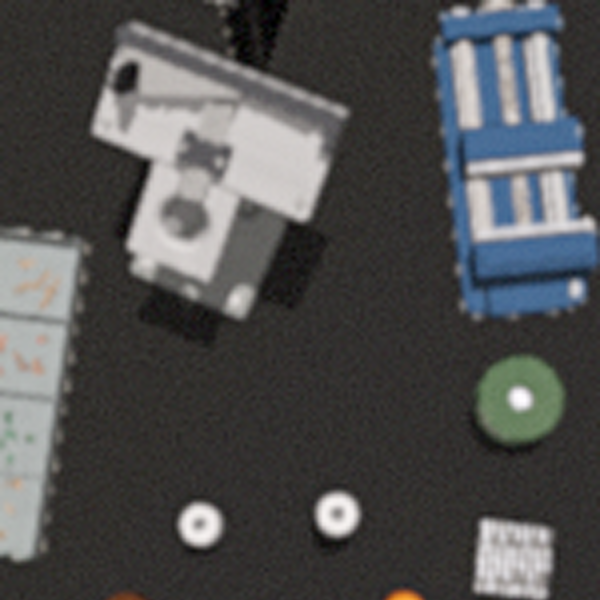

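View pics/sidecrop.png

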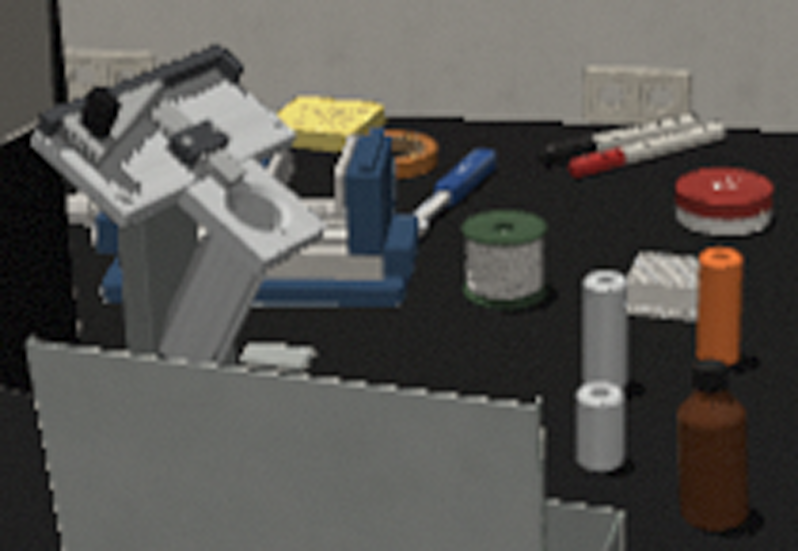

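The crops confirm it: of (284,249) silver, (301,273) orange and (250,251) silver, the long spacer is the tall silver one at (284,249). The tall orange one is the look-alike, and the short silver one at (250,251) is the short spacer. Next I find the tube pose by rectifying the head plane.

```bash
cat > tube.py <<'E'
from h import *
from scipy.optimize import least_squares
def axes(psi):
    c,s=np.cos(psi),np.sin(psi); a=np.radians(30)
    return np.c_[[np.cos(a)*c,np.cos(a)*s,np.sin(a)],[-s,c,0],[-np.sin(a)*c,-np.sin(a)*s,np.cos(a)]]
def rect(f,M,A,px=4):  # px per mm? x up, y left
    # canvas x -40..100 mm (up), y -70..70 (left)
    K=np.array([[f['fx'],0,f['cx']],[0,f['fy'],f['cy']],[0,0,1.]]);Rm=cv2.Rodrigues(np.asarray(f['rvec'],float))[0];t=np.asarray(f['tvec'],float).reshape(3,1)
    # (col,row)-> x=(100-row/px)mm, y=(70-col/px)mm
    T=np.array([[0,-1/px,100],[-1/px,0,70],[0,0,1000.]])/1000
    P=K@np.c_[Rm@A[:,:2],Rm@M.reshape(3,1)+t]
    return cv2.warpPerspective(f['color'],P@T,(int(140*px),int(140*px)),flags=cv2.INTER_LINEAR|cv2.WARP_INVERSE_MAP)
E
python3 - <<'E'
from tube import *
f=load('top');s=load('side')
M=np.array([.522,-.258,.122])
pts=[]
for g in(f,s):
    W=cloud(g).reshape(-1,3); pts.append(W[(np.linalg.norm(W-[.55,-.26,.14],axis=1)<.1)&(W[:,2]>.09)])
for k,P in zip('ts',pts):
    # robust plane with 30deg tilt: params psi, d
    def res(q): return (P@axes(q[0])[:,2]-q[1])*1000
    q=least_squares(res,[-.25,M@axes(-.25)[:,2]],loss='cauchy',f_scale=1).x
    r=res(q); print(k,len(P),'psi deg',np.degrees(q[0]),'d',q[1],'inl',(abs(r)<2).sum())
    n=P[abs(r)<3]; c=n.mean(0); v=np.linalg.svd(n-c)[2][2]; v*=np.sign(v[2]); print(' free normal tilt',np.degrees(np.arccos(v[2])),'yaw',np.degrees(np.arctan2(-v[1],-v[0])))
    if k=='t': q0=q
A=axes(q0[0]); M=M+A[:,2]*(q0[1]-M@A[:,2]); print(M)
np.savez('t0.npz',psi=q0[0],M=M)
cv2.imwrite('pics/rect0.png',np.hstack([cv2.resize(rect(g,M,A),(400,400),interpolation=cv2.INTER_AREA)[...,::-1] for g in(f,s)]))
E
```

```text
t 2491 psi deg -22.685124111175195 d -0.18118965484068794 inl 1119
 free normal tilt 30.076145374165996 yaw -22.81506732122785
s 3626 psi deg -23.26044680124307 d -0.18276352623328945 inl 1297
 free normal tilt 30.15200449543801 yaw -23.072076261617443
[ 0.52028629 -0.25728366  0.12521712]
```

View pics/rect0.png

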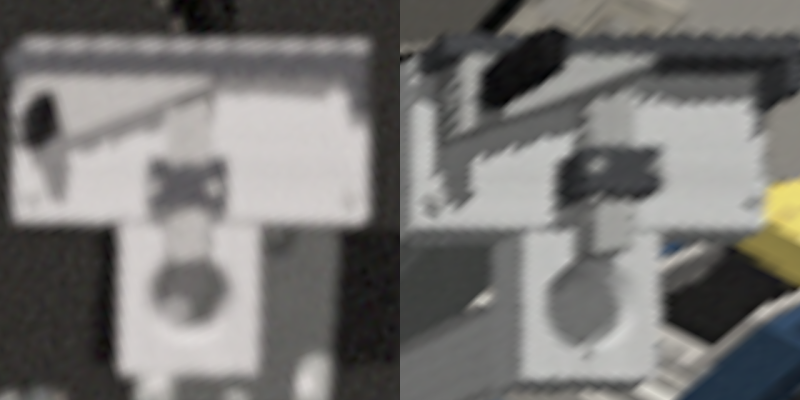

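The rectified head in the top half shows the neck at columns 115–262, the front edge at row 375, the step at row 226 and the bore near (188,292). The thumb tab is at (40,120). I'll measure the edges at sub-pixel level in both views.

Run:
```python
from tube import *
t=np.load('t0.npz'); A=axes(float(t['psi'])); M=t['M']; px=4
def edge(prof,lo,hi,off):
    g=np.gradient(cv2.GaussianBlur(prof.reshape(1,-1).astype(np.float32),(0,0),3).ravel()); i=lo+np.argmax(abs(g[lo:hi])); return i
X=lambda r:100-r/px
Y=lambda c:70-c/px
row=lambda x:int((100-x)*px); col=lambda y:int((70-y)*px)
for n in('top','side'):
    f=load(n); Mn=M.copy()
    if n=='side': Mn=M+A[:,2]*(-.18276352-M@A[:,2]) if False else M-A[:,2]*.001
    g=cv2.cvtColor(rect(f,Mn,A),cv2.COLOR_RGB2GRAY).astype(float)
    for x in(-24,-15,8,16):   # neck sides
        p=g[row(x+2):row(x-2)].mean(0)
        print(n,'neck x',x,'yL %.1f yR %.1f'%(Y(edge(p,col(40),col(15),0)),Y(edge(p,col(-8),col(-34),0))))
    for y in(-14,-8,12,18):
        p=g[:,col(y+2):col(y-2)].mean(1); print('  front y',y,'%.1f'%X(edge(p,row(-22),row(-40),0)))
    for y in(50,40,-40,-50):
        p=g[:,col(y+2):col(y-2)].mean(1); print('  step y',y,'%.1f'%X(edge(p,row(34),row(8),0)))
    for x in(30,36,44):
        p=g[row(x+2):row(x-2)].mean(0); print('  wide x',x,'yL %.1f yR %.1f'%(Y(edge(p,5,col(55),0)),Y(edge(p,col(-45),col(-69),0))))
```

```text
top neck x -24 yL 29.5 yR -20.5
top neck x -15 yL 29.5 yR -21.0
top neck x 8 yL 29.0 yR -21.0
top neck x 16 yL 29.0 yR -21.2
  front y -14 -31.2
  front y -8 -31.8
  front y 12 -36.0
  front y 18 -38.2
  step y 50 21.8
  step y 40 21.5
  step y -40 21.8
  step y -50 21.0
  wide x 30 yL 66.5 yR -59.5
  wide x 36 yL 66.5 yR -59.2
  wide x 44 yL 66.0 yR -59.5
side neck x -24 yL 26.2 yR -20.8
side neck x -15 yL 26.0 yR -28.5
side neck x 8 yL 26.0 yR -27.2
side neck x 16 yL 26.2 yR -22.5
  front y -14 -31.8
  front y -8 -32.5
  front y 12 -32.2
  front y 18 -32.2
  step y 50 20.8
  step y 40 20.8
  step y -40 20.2
  step y -50 20.2
  wide x 30 yL 65.5 yR -58.8
  wide x 36 yL 65.0 yR -58.8
  wide x 44 yL 57.2 yR -57.2
```

```bash
cat >> tube.py <<'E'
PSI=np.radians(-23.0); A=axes(PSI)
_t=np.load('t0.npz'); MOUTH=_t['M']+axes(float(_t['psi']))@[-.0054,.0034,-.0007]
DOWN=np.c_[[-np.cos(PSI),-np.sin(PSI),0],[-np.sin(PSI),np.cos(PSI),0],[0,0,-1.]]  # tool axes, y = tube y
TILT=np.c_[-A[:,0],A[:,1],-A[:,2]]
def pose():
    s=env.get_state(); q=s['eef_rot']; return s['tool_pos'],R.from_quat(q[[1,2,3,0]]),s
def rows(p0,r0,p1,r1,n,grip):
    out=[]; dv=(r0.inv()*r1).as_rotvec()
    for k in range(n):
        a=r0*R.from_rotvec(dv*k/n)
        out.append(list(np.round(np.r_[a.inv().apply((p1-p0)/n)/.05,np.degrees(dv/n)/10],2)+0.)+[grip])
    return out
def show(path,p=None,r=None):  # path: (pos,Rmat,n,grip)
    if p is None: p,r,_=pose()
    for q,m,n,g in path:
        q=np.array(q,float); m=R.from_matrix(m); o=rows(p,r,q,m,n,g); p,r=q,m
        print('to',q.round(4),'x%d'%n); 
        if len({tuple(x) for x in o})==1: print(' each',o[0])
        else: [print(' ',x) for x in o]
E
python3 - <<'E'
from tube import *
print('mouth',MOUTH.round(4))
W=cloud(load('top')).reshape(-1,3)
for y0,y1 in[(.3,.7),(.1,.3),(-.05,.1),(-.2,-.05),(-.35,-.2)]:
    for x0,x1 in[(.25,.4),(.4,.5),(.5,.6)]:
        w=W[(W[:,1]>y0)&(W[:,1]<y1)&(W[:,0]>x0)&(W[:,0]<x1)]; print(y0,x0,np.round(w[:,2].max(),3) if len(w) else None,end='; ')
print()
L=np.array([.3645,-.334,0])
show([([.40,.45,.28],DOWN,4,.45),([.44,.0,.28],DOWN,10,.45),([.3645,-.334,.16],DOWN,8,.45)])
E
```

```text
mouth [ 0.5176 -0.2525  0.1219]
0.3 0.25 0.006; 0.3 0.4 None; 0.3 0.5 0.005; 0.1 0.25 0.175; 0.1 0.4 0.175; 0.1 0.5 0.175; -0.05 0.25 0.153; -0.05 0.4 0.158; -0.05 0.5 0.154; -0.2 0.25 0.036; -0.2 0.4 0.08; -0.2 0.5 0.148; -0.35 0.25 0.078; -0.35 0.4 0.12; -0.35 0.5 0.188; 
to [0.4  0.45 0.28] x4
  [np.float64(-0.79), np.float64(-0.34), np.float64(-0.38), np.float64(0.0), np.float64(0.0), np.float64(-0.09), 0.45]
  [np.float64(-0.79), np.float64(-0.35), np.float64(-0.38), np.float64(0.0), np.float64(0.0), np.float64(-0.09), 0.45]
  [np.float64(-0.78), np.float64(-0.37), np.float64(-0.38), np.float64(0.0), np.float64(0.0), np.float64(-0.09), 0.45]
  [np.float64(-0.78), np.float64(-0.38), np.float64(-0.38), np.float64(0.0), np.float64(0.0), np.float64(-0.09), 0.45]
to [0.44 0.   0.28] x10
 each [np.float64(-0.43), np.float64(-0.8), np.float64(0.0), np.float64(0.0), np.float64(0.0), np.float64(0.0), 0.45]
to [ 0.3645 -0.334   0.16  ] x8
 each [np.float64(-0.15), np.float64(-0.84), np.float64(0.3), np.float64(0.0), np.float64(0.0), np.float64(0.0), 0.45]
```

Emit:
{"name": "carry_out", "arguments": {
  "plan": [-0.79,-0.34,-0.38,0,0,-0.09,0.45,-0.79,-0.35,-0.38,0,0,-0.09,0.45,-0.78,-0.37,-0.38,0,0,-0.09,0.45,-0.78,-0.38,-0.38,0,0,-0.09,0.45,-0.43,-0.8,0,0,0,0,0.45,-0.43,-0.8,0,0,0,0,0.45,-0.43,-0.8,0,0,0,0,0.45,-0.43,-0.8,0,0,0,0,0.45,-0.43,-0.8,0,0,0,0,0.45,-0.43,-0.8,0,0,0,0,0.45,-0.43,-0.8,0,0,0,0,0.45,-0.43,-0.8,0,0,0,0,0.45,-0.43,-0.8,0,0,0,0,0.45,-0.43,-0.8,0,0,0,0,0.45],
  "force": 12
}}

```text
clock: 1.85
tool_pos: [0.4437, -0.003, 0.2812]
eef_rot: [-0.0, 0.198, 0.98, 0.0]
wrist_force: [0.4, 0.4, 0.3]
gripper_width: 0.0517
gripper_force: 0.0
```

Run:
```python
from tube import *
p,r,s=pose(); print(p.round(4),r.as_matrix().round(3).tolist(),s['clock'],s['joint_pos'].round(2),s['gripper_width'])
show([([.3645,-.334,.16],DOWN,8,.45)])
```

```text
[ 0.4437 -0.003   0.2812] [[-0.922, 0.388, -0.0], [0.388, 0.922, 0.0], [0.0, 0.0, -1.0]] 1.85 [-0.26 -0.32  1.97  0.    1.49 -1.44] 0.051677493653746416
to [ 0.3645 -0.334   0.16  ] x8
 each [np.float64(-0.14), np.float64(-0.84), np.float64(0.3), np.float64(0.0), np.float64(0.0), np.float64(0.0), 0.45]
```

Emit:
{"name": "carry_out", "arguments": {
  "plan": [-0.14,-0.84,0.3,0,0,0,0.45,-0.14,-0.84,0.3,0,0,0,0.45,-0.14,-0.84,0.3,0,0,0,0.45,-0.14,-0.84,0.3,0,0,0,0.45,-0.14,-0.84,0.3,0,0,0,0.45,-0.14,-0.84,0.3,0,0,0,0.45,-0.14,-0.84,0.3,0,0,0,0.45,-0.14,-0.84,0.3,0,0,0,0.45,0,0,0,0,0,0,0.45,0,0,0,0,0,0,0.45]
}}

```text
clock: 3.1
tool_pos: [0.3654, -0.3324, 0.1613]
eef_rot: [-0.0, 0.198, 0.98, 0.0]
wrist_force: [0.4, -0.5, -0.1]
gripper_width: 0.0513
gripper_force: 0.0
```

Run:
```python
from tube import *
f=grab('side'); s=f
p,r,st=pose(); print(p.round(4),st['joint_pos'].round(2),st['clock'])
a=f['color'][130:330,230:430,::-1].copy()
for q in [p,[.3645,-.334,.058],p+[0,0,.019]]:
    u=proj(f,q)[0]; print(u.round(1)); cv2.circle(a,tuple(((u-[230,130])).astype(int)),1,(0,0,255),-1)
cv2.imwrite('pics/side1.png',cv2.resize(a,None,fx=3,fy=3))
show([([.3645,-.334,.032],DOWN,5,.45)])
```

```text
[ 0.3656 -0.3323  0.1616] [-0.97 -0.08  1.99  0.    1.23 -2.14] 3.15
[332.9 201.5]
[333.3 253.4]
[333.  191.5]
to [ 0.3645 -0.334   0.032 ] x5
 each [np.float64(0.0), np.float64(-0.01), np.float64(0.52), np.float64(0.0), np.float64(0.0), np.float64(0.0), 0.45]
```

View pics/side1.png

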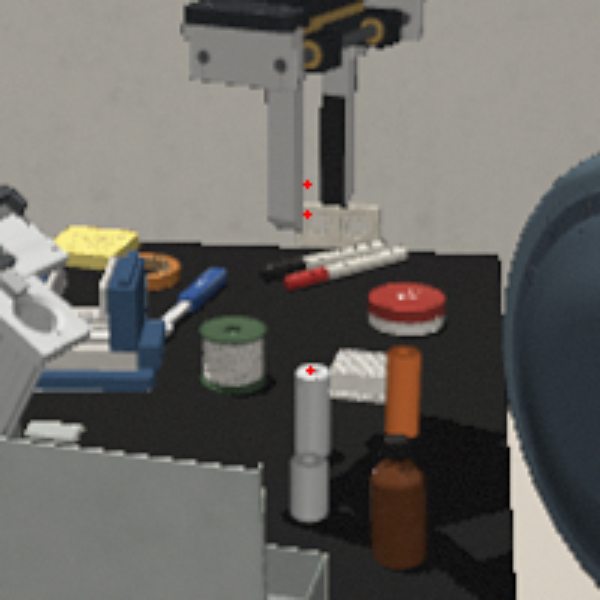

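The open fingers are centred at about (308,200) in the crop, in line with the long spacer's top at (311,371). I'll descend, grip and lift.

Emit:
{"name": "carry_out", "arguments": {
  "plan": [0,-0.01,0.52,0,0,0,0.45,0,-0.01,0.52,0,0,0,0.45,0.01,-0.01,0.52,0,0,0,0.45,0,-0.01,0.52,0,0,0,0.45,0,0,0.52,0,0,0,0.45,0,0,0,0,0,0,0.45,0,0,0,0,0,0,1,0,0,0,0,0,0,1,0,0,0,0,0,0,1,0,0,0,0,0,0,1],
  "force": 15
}}

```text
clock: 4.4
tool_pos: [0.3645, -0.3352, 0.0322]
eef_rot: [0.001, 0.198, 0.98, -0.0]
wrist_force: [0.5, -0.3, 2.7]
gripper_width: 0.0215
gripper_force: 15.0
```

Run:
```python
from tube import *
p,r,st=pose(); print(p.round(4),st['gripper_width'],st['gripper_force'])
Z=A[:,2]
# long bottom is p.z below TCP along tool z
pre=MOUTH+Z*(p[2]+.030); ins=MOUTH+Z*.010
mid=pre.copy(); print(pre,ins)
show([(p+[0,0,.12],DOWN,4,1),(pre+[-.04,.02,.03],TILT,6,1),(pre,TILT,3,1),(ins,TILT,6,1)])
```

```text
[ 0.3645 -0.3352  0.0322] 0.02150832231810553 14.956659972667694
[ 0.48898132 -0.24032775  0.17577148] [ 0.5130032  -0.25052444  0.13057116]
to [ 0.3645 -0.3352  0.1522] x4
 each [np.float64(0.0), np.float64(0.0), np.float64(-0.6), np.float64(0.0), np.float64(0.0), np.float64(0.0), 1]
to [ 0.449  -0.2203  0.2058] x6
  [np.float64(-0.11), np.float64(0.46), np.float64(-0.18), np.float64(0.0), np.float64(-0.5), np.float64(0.0), 1]
  [np.float64(-0.12), np.float64(0.46), np.float64(-0.17), np.float64(0.0), np.float64(-0.5), np.float64(0.0), 1]
  [np.float64(-0.14), np.float64(0.46), np.float64(-0.16), np.float64(0.0), np.float64(-0.5), np.float64(0.0), 1]
  [np.float64(-0.15), np.float64(0.46), np.float64(-0.14), np.float64(0.0), np.float64(-0.5), np.float64(0.0), 1]
  [np.float64(-0.16), np.float64(0.46), np.float64(-0.13), np.float64(0.0), np.float64(-0.5), np.float64(0.0), 1]
  [np.float64(-0.17), np.float64(0.46), np.float64(-0.12), np.float64(0.0), np.float64(-0.5), np.float64(0.0), 1]
to [ 0.489  -0.2403  0.1758] x3
 each [np.float64(-0.16), np.float64(-0.02), np.float64(0.32), np.float64(0.0), np.float64(0.0), np.float64(0.0), 1]
to [ 0.513  -0.2505  0.1306] x6
 each [np.float64(0.0), np.float64(0.0), np.float64(0.17), np.float64(0.0), np.float64(0.0), np.float64(0.0), 1]
```

Emit:
{"name": "carry_out", "arguments": {
  "plan": [0,0,-0.6,0,0,0,1,0,0,-0.6,0,0,0,1,0,0,-0.6,0,0,0,1,0,0,-0.6,0,0,0,1,-0.11,0.46,-0.18,0,-0.5,0,1,-0.12,0.46,-0.17,0,-0.5,0,1,-0.14,0.46,-0.16,0,-0.5,0,1,-0.15,0.46,-0.14,0,-0.5,0,1,-0.16,0.46,-0.13,0,-0.5,0,1,-0.17,0.46,-0.12,0,-0.5,0,1,-0.16,-0.02,0.32,0,0,0,1,-0.16,-0.02,0.32,0,0,0,1,-0.16,-0.02,0.32,0,0,0,1,0,0,0,0,0,0,1,0,0,0,0,0,0,1]
}}

```text
clock: 6.28
tool_pos: [0.4871, -0.2398, 0.1756]
eef_rot: [0.254, 0.191, 0.947, -0.051]
wrist_force: [0.8, -0.4, 0.0]
gripper_width: 0.0215
gripper_force: 14.9
```

Run:
```python
from tube import *
p,r,st=pose(); print(p.round(4),'tube frame mm',(A.T@(p-MOUTH)*1e3).round(1),st['gripper_width'],'rot err deg',np.degrees((R.from_matrix(TILT).inv()*r).as_rotvec()).round(2))
f=grab('side'); a=f['color'][130:310,130:370,::-1].copy()
Z=A[:,2]
for q in [MOUTH,p-Z*.0322,MOUTH+A[:,0]*.026,MOUTH+A[:,0]*(-.026)]:
    u=proj(f,q)[0]; cv2.circle(a,tuple(np.round(u-[130,130]).astype(int)),1,(0,0,255),-1)
cv2.imwrite('pics/side2.png',cv2.resize(a,None,fx=3.3,fy=3.3))
show([(MOUTH+Z*.010,TILT,6,1)])
```

```text
[ 0.4871 -0.2398  0.1756] tube frame mm [-1.8 -0.3 63. ] 0.02145700531737675 rot err deg [-0.1   0.02 -0.17]
to [ 0.513  -0.2505  0.1306] x6
 each [np.float64(-0.01), np.float64(0.0), np.float64(0.18), np.float64(0.0), np.float64(0.0), np.float64(0.0), 1]
```

View pics/side2.png

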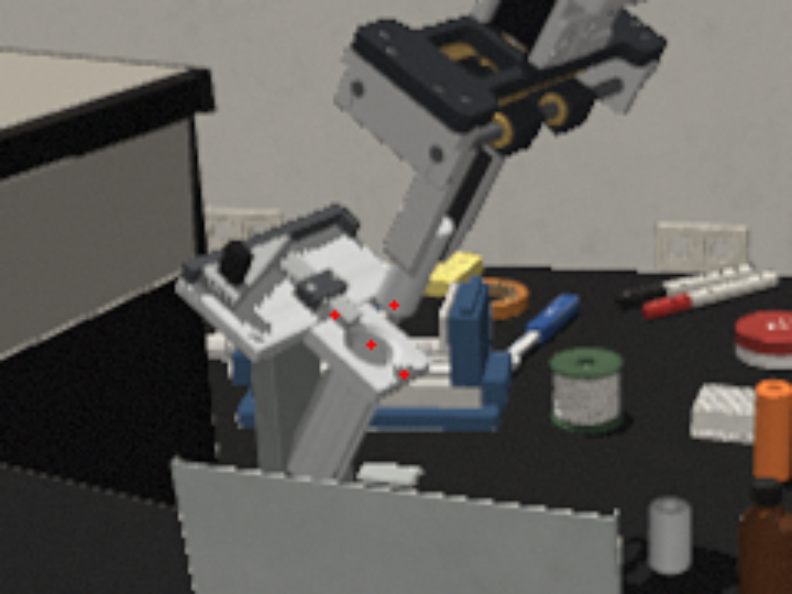

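The long spacer is held leaning, with its end at about (400,305) in the crop, heading for the mouth at (368,343). I'll shift 1.8 mm in x and start the insertion.

Emit:
{"name": "carry_out", "arguments": {
  "plan": [-0.04,0,0.18,0,0,0,1,0,0,0.18,0,0,0,1,0,0,0.18,0,0,0,1,0,0,0.18,0,0,0,1,0,0,0,0,0,0,1]
}}

```text
clock: 6.95
tool_pos: [0.5053, -0.2473, 0.1441]
eef_rot: [0.253, 0.191, 0.947, -0.051]
wrist_force: [0.5, 0.8, 0.0]
gripper_width: 0.0217
gripper_force: 14.9
```

Run:
```python
from tube import *
p,r,st=pose(); print('tube frame mm',(A.T@(p-MOUTH)*1e3).round(1),'F tube',(A.T@st['wrist_force']).round(1))
```

```text
tube frame mm [-0.4 -0.  25.9] F tube [ 0.1  1.  -0. ]
```

Emit:
{"name": "carry_out", "arguments": {
  "plan": [0,0,0.1,0,0,0,1,0,0,0.1,0,0,0,1,0,0,0.1,0,0,0,1,0,0,0,0,0,0,1]
}}

```text
clock: 7.45
tool_pos: [0.5124, -0.2505, 0.1319]
eef_rot: [0.253, 0.191, 0.947, -0.051]
wrist_force: [-0.2, -0.3, -0.4]
gripper_width: 0.0217
gripper_force: 14.9
```

Run:
```python
from tube import *
p,r,st=pose(); print('tube frame mm',(A.T@(p-MOUTH)*1e3).round(1),'F tube',(A.T@st['wrist_force']).round(1))
```

```text
tube frame mm [ 0.2 -0.2 11.4] F tube [-0.3 -0.3 -0.3]
```

Twenty millimetres are in with no contact force, so I'll release and back off along the bore axis.

Emit:
{"name": "carry_out", "arguments": {
  "plan": [0,0,0,0,0,0,0.5,0,0,0,0,0,0,0.45,0,0,0,0,0,0,0.45,0,0,-0.5,0,0,0,0.45,0,0,-0.6,0,0,0,0.45,0,0,-0.6,0,0,0,0.45,0,0,0,0,0,0,0.45]
}}

```text
clock: 8.32
tool_pos: [0.474, -0.235, 0.2087]
eef_rot: [0.256, 0.191, 0.946, -0.053]
wrist_force: [-0.3, 0.1, -0.7]
gripper_width: 0.0517
gripper_force: 0.0
```

Run:
```python
from tube import *
p,r,st=pose(); print(p.round(4),'width',st['gripper_width'],st['clock'])
f=grab('side'); b=grab('top')
a=cv2.resize(f['color'][190:290,170:270,::-1],(390,390),interpolation=cv2.INTER_CUBIC)
c=cv2.resize(b['color'][110:210,200:300,::-1],(390,390),interpolation=cv2.INTER_CUBIC)
cv2.imwrite('pics/after1.png',np.hstack([a,c]))
S=np.array([.3588,-.2555,0])
show([(S+[0,0,.15],DOWN,6,.45),(S+[0,0,.014],DOWN,5,.45)])
```

```text
[ 0.474  -0.235   0.2087] width 0.05174672110319313 8.325
to [ 0.3588 -0.2555  0.15  ] x6
  [np.float64(0.37), np.float64(-0.21), np.float64(0.0), np.float64(0.0), np.float64(0.5), np.float64(0.0), 0.45]
  [np.float64(0.37), np.float64(-0.21), np.float64(0.03), np.float64(0.0), np.float64(0.5), np.float64(0.0), 0.45]
  [np.float64(0.37), np.float64(-0.21), np.float64(0.06), np.float64(0.0), np.float64(0.5), np.float64(0.0), 0.45]
  [np.float64(0.36), np.float64(-0.21), np.float64(0.09), np.float64(0.0), np.float64(0.5), np.float64(0.0), 0.45]
  [np.float64(0.35), np.float64(-0.21), np.float64(0.13), np.float64(0.0), np.float64(0.5), np.float64(0.0), 0.45]
  [np.float64(0.34), np.float64(-0.21), np.float64(0.16), np.float64(0.0), np.float64(0.5), np.float64(0.0), 0.45]
to [ 0.3588 -0.2555  0.014 ] x5
 each [np.float64(0.0), np.float64(0.0), np.float64(0.54), np.float64(0.0), np.float64(0.0), np.float64(0.0), 0.45]
```

View pics/after1.png

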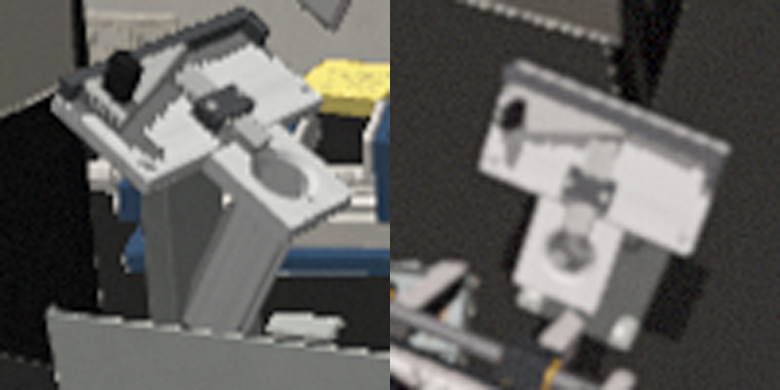

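The mouth shows no protruding part, and a dark ring is visible inside at (570,250). I'll check its depth while moving to the short spacer.

Emit:
{"name": "carry_out", "arguments": {
  "plan": [0.37,-0.21,0,0,0.5,0,0.45,0.37,-0.21,0.03,0,0.5,0,0.45,0.37,-0.21,0.06,0,0.5,0,0.45,0.36,-0.21,0.09,0,0.5,0,0.45,0.35,-0.21,0.13,0,0.5,0,0.45,0.34,-0.21,0.16,0,0.5,0,0.45,0,0,0,0,0,0,0.45,0,0,0,0,0,0,0.45]
}}

```text
clock: 9.43
tool_pos: [0.3596, -0.2542, 0.1498]
eef_rot: [0.0, 0.198, 0.98, 0.0]
wrist_force: [0.1, -0.6, -0.3]
gripper_width: 0.0519
gripper_force: 0.0
```

```bash
cat > depth.py <<'E'
from tube import *
def bore(n='top'):
    f=load(n); q=(cloud(f).reshape(-1,3)-MOUTH)@A*1e3
    m=np.hypot(q[:,0],q[:,1])<9; q=q[m&(q[:,2]>-110)&(q[:,2]<60)]
    print(n,'bore z mm (tube):',len(q),np.percentile(q[:,2],[5,25,50,75,95]).round(1) if len(q) else '')
E
python3 - <<'E'
from depth import *
bore('top')
p,r,st=pose(); print(p.round(4),'rot err',np.degrees((R.from_matrix(DOWN).inv()*r).as_rotvec()).round(2))
show([([.3588,-.2555,.014],DOWN,5,.45)])
E
```

```text
top bore z mm (tube): 18 [-50.5 -43.  -38.1 -35.  -34.1]
[ 0.3596 -0.2542  0.1498] rot err [-0.05  0.   -0.21]
to [ 0.3588 -0.2555  0.014 ] x5
 each [np.float64(0.0), np.float64(-0.01), np.float64(0.54), np.float64(0.0), np.float64(0.0), np.float64(0.0), 0.45]
```

The surface inside lies 38 mm below the mouth (expected 39), so the long spacer is fully down. Next I pick the short one.

Emit:
{"name": "carry_out", "arguments": {
  "plan": [0,-0.01,0.54,0,0,0,0.45,0,-0.01,0.54,0,0,0,0.45,0,-0.01,0.54,0,0,0,0.45,0,0,0.54,0,0,0,0.45,0,0,0.54,0,0,0,0.45,0,0,0,0,0,0,0.45,0,0,0,0,0,0,1,0,0,0,0,0,0,1,0,0,0,0,0,0,1,0,0,0,0,0,0,1]
}}

```text
clock: 10.68
tool_pos: [0.3593, -0.2565, 0.0163]
eef_rot: [0.001, 0.198, 0.98, -0.0]
wrist_force: [-0.1, -0.2, 3.3]
gripper_width: 0.0215
gripper_force: 15.0
```

Run:
```python
from tube import *
p,r,st=pose(); print(p.round(4),st['gripper_width'],st['gripper_force'])
Z=A[:,2]; pre=MOUTH+Z*(p[2]+.030)
show([(p+[0,0,.14],DOWN,4,1),(pre+[-.04,.02,.03],TILT,6,1),(pre,TILT,3,1)])
```

```text
[ 0.3593 -0.2565  0.0163] 0.021524128314244828 15.000793486833572
to [ 0.3593 -0.2565  0.1563] x4
 each [np.float64(0.0), np.float64(0.0), np.float64(-0.7), np.float64(0.0), np.float64(0.0), np.float64(0.0), 1]
to [ 0.4563 -0.2234  0.192 ] x6
  [np.float64(-0.25), np.float64(0.23), np.float64(-0.12), np.float64(0.0), np.float64(-0.5), np.float64(0.0), 1]
  [np.float64(-0.26), np.float64(0.23), np.float64(-0.1), np.float64(0.0), np.float64(-0.5), np.float64(0.0), 1]
  [np.float64(-0.27), np.float64(0.23), np.float64(-0.07), np.float64(0.0), np.float64(-0.5), np.float64(0.0), 1]
  [np.float64(-0.28), np.float64(0.23), np.float64(-0.05), np.float64(0.0), np.float64(-0.5), np.float64(0.0), 1]
  [np.float64(-0.28), np.float64(0.23), np.float64(-0.02), np.float64(0.0), np.float64(-0.5), np.float64(0.0), 1]
  [np.float64(-0.28), np.float64(0.23), np.float64(0.0), np.float64(0.0), np.float64(-0.5), np.float64(0.0), 1]
to [ 0.4963 -0.2434  0.162 ] x3
 each [np.float64(-0.16), np.float64(-0.02), np.float64(0.32), np.float64(0.0), np.float64(0.0), np.float64(0.0), 1]
```

Emit:
{"name": "carry_out", "arguments": {
  "plan": [0,0,-0.7,0,0,0,1,0,0,-0.7,0,0,0,1,0,0,-0.7,0,0,0,1,0,0,-0.7,0,0,0,1,-0.25,0.23,-0.12,0,-0.5,0,1,-0.26,0.23,-0.1,0,-0.5,0,1,-0.27,0.23,-0.07,0,-0.5,0,1,-0.28,0.23,-0.05,0,-0.5,0,1,-0.28,0.23,-0.02,0,-0.5,0,1,-0.28,0.23,0,0,-0.5,0,1,-0.16,-0.02,0.32,0,0,0,1,-0.16,-0.02,0.32,0,0,0,1,-0.16,-0.02,0.32,0,0,0,1,0,0,0,0,0,0,1,0,0,0,0,0,0,1]
}}

```text
clock: 12.55
tool_pos: [0.4955, -0.2417, 0.1617]
eef_rot: [0.254, 0.191, 0.947, -0.051]
wrist_force: [0.5, -0.4, 0.6]
gripper_width: 0.0214
gripper_force: 15.0
```

Run:
```python
from tube import *
p,r,st=pose(); print('tube frame mm',(A.T@(p-MOUTH)*1e3).round(1),st['gripper_width'],'rot err deg',np.degrees((R.from_matrix(TILT).inv()*r).as_rotvec()).round(2))
f=grab('side'); cv2.imwrite('pics/side3.png',cv2.resize(f['color'][150:290,170:310,::-1],(560,560),interpolation=cv2.INTER_CUBIC))
```

```text
tube frame mm [-1.3  1.3 46.7] 0.02140763117856224 rot err deg [-0.1   0.01 -0.17]
```

View pics/side3.png

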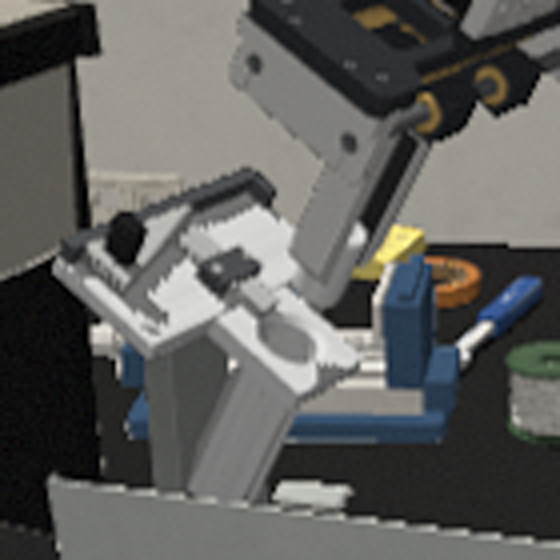

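The short spacer is held straight with its end at about (320,297), above the mouth at (285,340). I'll correct 1.3 mm in x and y and insert.

Emit:
{"name": "carry_out", "arguments": {
  "plan": [-0.03,-0.03,0.15,0,0,0,1,0,0,0.15,0,0,0,1,0,0,0.15,0,0,0,1,0,0,0.14,0,0,0,1,0,0,0.1,0,0,0,1,0,0,0.1,0,0,0,1,0,0,0,0,0,0,1,0,0,0,0,0,0,1]
}}

```text
clock: 13.6
tool_pos: [0.5147, -0.2515, 0.1282]
eef_rot: [0.254, 0.191, 0.947, -0.051]
wrist_force: [0.2, -0.0, -0.2]
gripper_width: 0.0216
gripper_force: 15.0
```

Run:
```python
from tube import *
p,r,st=pose(); print('tube frame mm',(A.T@(p-MOUTH)*1e3).round(1),'F tube',(A.T@st['wrist_force']).round(1))
```

```text
tube frame mm [ 0.5 -0.3  7. ] F tube [ 0.   0.1 -0.3]
```

No contact force, and 9 mm are inside the mouth, so I'll release and back off.

Emit:
{"name": "carry_out", "arguments": {
  "plan": [0,0,0,0,0,0,0.5,0,0,0,0,0,0,0.45,0,0,0,0,0,0,0.45,0,0,-0.5,0,0,0,0.45,0,0,-0.6,0,0,0,0.45,0,0,-0.6,0,0,0,0.7,0,0,0,0,0,0,1,0,0,0,0,0,0,1]
}}

```text
clock: 14.6
tool_pos: [0.4754, -0.2349, 0.2007]
eef_rot: [0.253, 0.191, 0.947, -0.051]
wrist_force: [-0.8, 0.4, -0.3]
gripper_width: 0.025
gripper_force: 0.0
```

Run:
```python
from depth import *
f=grab('top');s=grab('side'); bore('top');bore('side')
# tab: dark points above flat in left rear
for n in('top','side'):
    g=load(n); W=cloud(g); q=(W-MOUTH)@A*1e3
    m=(q[...,2]>14)&(q[...,2]<45)&(abs(q[...,0]-68)<22)&(q[...,1]>20)&(q[...,1]<75)&(g['color'].max(-1)<70)
    t=q[m]; print(n,'tab',len(t),'min',t.min(0).round(1),'max',t.max(0).round(1),'med',np.median(t,0).round(1)) if len(t) else print(n,'no tab')
p,r,st=pose(); print('tube frame mm',(A.T@(p-MOUTH)*1e3).round(1),st['gripper_width'])
```

```text
top bore z mm (tube): 66 [-14.6  -5.6  -0.9   0.6   2.1]
side bore z mm (tube): 49 [-6.5 -3.3 -1.7 -0.7  0.3]
top tab 28 min [64.2 42.8 17.9] max [76.2 48.9 33.8] med [71.  45.6 30.2]
side tab 89 min [58.9 42.3 14.1] max [74.5 54.2 31.6] med [64.5 50.6 25.6]
tube frame mm [-0.8 -0.1 90.6] 0.016941210286953744
```

Run:
```python
from tube import *
P=np.vstack([cloud(load(n)).reshape(-1,3)[::1] for n in('top','side')]); P=P[(P[:,0]>.45)&(P[:,0]<1)&(P[:,2]>.15)&(abs(P[:,1]+.25)<.4)]
q=(P-MOUTH)@A*1e3
for y in(78,45,15):
    d=q-[68,y,15]   # relative to tip: x,y,z(up tool)
    m=(d[:,2]>30)&(d[:,2]<330)&(abs(d[:,1])<130)
    k=d[m&(d[:,0]>0)]; print(y,len(k),'min x ahead',np.sort(k[:,0])[:200:40].round(0), 'low z', k[:,2].min().round(0) if len(k) else None)
    kk=d[(d[:,2]>85)&(d[:,2]<330)&(abs(d[:,1])<110)&(abs(d[:,0])<60)]; print('  in body box',len(kk))
Z=A[:,2]
a=MOUTH+A@[.068,.080,.070]; b=MOUTH+A@[.068,.080,.015]; c=MOUTH+A@[.068,.025,.015]
print(a,b)
show([(MOUTH+A@[.02,.08,.09],TILT,3,1),(a,TILT,2,1),(b,TILT,3,1),(c,TILT,5,1)])
```

```text
78 11995 min x ahead [63. 66. 67. 68. 69.] low z 30.0
  in body box 1181
45 9152 min x ahead [66. 70. 71. 72. 73.] low z 30.0
  in body box 1181
15 6800 min x ahead [70. 74. 75. 76. 76.] low z 30.0
  in body box 1181
[ 0.57085483 -0.18817216  0.21653268] [ 0.59616871 -0.19891727  0.16890128]
to [ 0.5234 -0.168   0.2099] x3
  [np.float64(-0.14), np.float64(0.53), np.float64(0.01), np.float64(0.0), np.float64(0.0), np.float64(0.0), 1]
  [np.float64(-0.14), np.float64(0.53), np.float64(0.0), np.float64(0.0), np.float64(0.0), np.float64(0.0), 1]
  [np.float64(-0.14), np.float64(0.53), np.float64(0.0), np.float64(0.0), np.float64(0.0), np.float64(0.0), 1]
to [ 0.5709 -0.1882  0.2165] x2
 each [np.float64(-0.48), np.float64(0.0), np.float64(0.2), np.float64(0.0), np.float64(0.0), np.float64(0.0), 1]
to [ 0.5962 -0.1989  0.1689] x3
 each [np.float64(0.0), np.float64(0.0), np.float64(0.37), np.float64(0.0), np.float64(0.0), np.float64(0.0), 1]
to [ 0.5747 -0.2495  0.1689] x5
 each [np.float64(0.0), np.float64(-0.22), np.float64(0.0), np.float64(0.0), np.float64(0.0), np.float64(0.0), 1]
```

Emit:
{"name": "carry_out", "arguments": {
  "plan": [-0.14,0.53,0.01,0,0,0,1,-0.14,0.53,0,0,0,0,1,-0.14,0.53,0,0,0,0,1,-0.48,0,0.2,0,0,0,1,-0.46,0,0.2,0,0,0,1,0,0,0,0,0,0,1,0,0,0,0,0,0,1]
}}

```text
clock: 15.58
tool_pos: [0.5692, -0.188, 0.2164]
eef_rot: [0.253, 0.191, 0.947, -0.051]
wrist_force: [0.2, 0.4, -0.6]
gripper_width: 0.0006
gripper_force: 0.0
```

Run:
```python
from depth import *
f=grab('side')
p,r,st=pose(); t=A.T@(p-MOUTH)*1e3; print('tube frame mm',t.round(1),st['gripper_width'],st['clock'],'F',st['wrist_force'].round(1))
a=f['color'][130:290,130:290,::-1].copy()
cv2.imwrite('pics/side4.png',cv2.resize(a,(576,576),interpolation=cv2.INTER_CUBIC))
bore('side')
q=(cloud(f)-MOUTH)@A*1e3; m=(abs(q[...,0])<22)&(abs(q[...,1]-20)<2.5)&(abs(q[...,2])<8); print('neck flat z (side):',np.median(q[m],0).round(1))
```

```text
tube frame mm [66.7 79.4 71. ] 0.0005603362647229189 15.625 F [ 0.5 -0.2  0.4]
side bore z mm (tube): 47 [-6.9 -2.9 -1.4 -0.4  0.3]
neck flat z (side): [-2.5 21.1 -1. ]
```

View pics/side4.png

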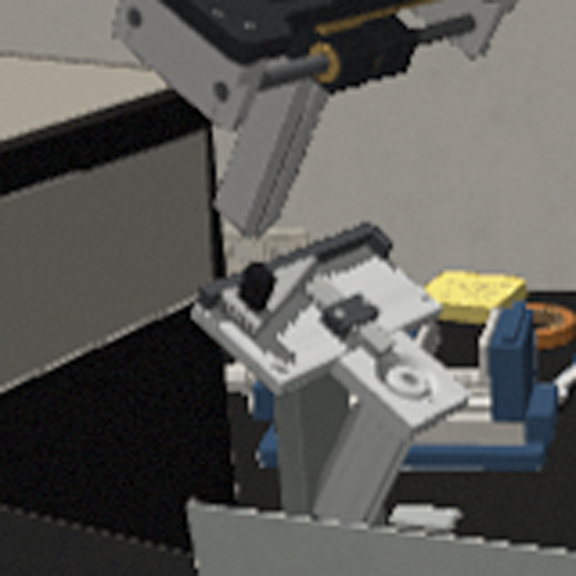

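The short spacer's ring sits flush in the mouth at (408,380). The closed fingers end at (250,235), left of and above the tab at (258,285). I'll lower them beside the tab and then push.

Emit:
{"name": "carry_out", "arguments": {
  "plan": [0,0,0.3,0,0,0,1,0,0,0.3,0,0,0,1,0,0,0.3,0,0,0,1,0,0,0.22,0,0,0,1,0,0,0,0,0,0,1]
}}

```text
clock: 16.25
tool_pos: [0.5956, -0.1992, 0.1679]
eef_rot: [0.253, 0.191, 0.947, -0.051]
wrist_force: [1.1, 0.7, -0.3]
gripper_width: 0.0005
gripper_force: 0.0
```

Run:
```python
from tube import *
p,r,st=pose(); print('tube frame mm',(A.T@(p-MOUTH)*1e3).round(1),'F tube',(A.T@st['wrist_force']).round(1))
```

```text
tube frame mm [67.1 79.5 14.4] F tube [ 0.5  1.1 -0.6]
```

Clear. Pushing from y = 79.5 to about 25 mm.

Emit:
{"name": "carry_out", "arguments": {
  "plan": [0,-0.2,0,0,0,0,1,0,-0.15,0,0,0,0,1,0,-0.15,0,0,0,0,1,0,-0.15,0,0,0,0,1,0,-0.15,0,0,0,0,1,0,-0.15,0,0,0,0,1,0,-0.15,0,0,0,0,1]
}}

```text
clock: 17.12
tool_pos: [0.5744, -0.2506, 0.1697]
eef_rot: [0.254, 0.191, 0.947, -0.051]
wrist_force: [0.5, 2.6, 2.6]
gripper_width: 0.0001
gripper_force: 1.7
```

Run:
```python
from tube import *
p,r,st=pose(); print('tube frame mm',(A.T@(p-MOUTH)*1e3).round(1),'F tube',(A.T@st['wrist_force']).round(1))
```

```text
tube frame mm [68.5 23.9 15.6] F tube [0.9 2.6 2.5]
```

Emit:
{"name": "carry_out", "arguments": {
  "plan": [0,-0.08,0,0,0,0,1,0,-0.08,0,0,0,0,1,0,0,0,0,0,0,1]
}}

```text
clock: 17.5
tool_pos: [0.572, -0.2561, 0.1696]
eef_rot: [0.254, 0.191, 0.947, -0.05]
wrist_force: [5.0, 8.2, 3.9]
gripper_width: 0.0005
gripper_force: 5.0
```

```bash
cat > chk.py <<'E'
from tube import *
p,r,st=pose(); print('tube frame mm',(A.T@(p-MOUTH)*1e3).round(1),'F tube',(A.T@st['wrist_force']).round(1))
E
python3 chk.py
```

```text
tube frame mm [68.5 17.9 15.6] F tube [3.1 9.5 2.6]
```

Emit:
{"name": "carry_out", "arguments": {
  "plan": [0,-0.06,0,0,0,0,1,0,0,0,0,0,0,1]
}}

```text
clock: 17.75
tool_pos: [0.5718, -0.2563, 0.1696]
eef_rot: [0.254, 0.191, 0.947, -0.047]
wrist_force: [10.2, 19.0, 5.1]
gripper_width: 0.0006
gripper_force: 10.4
```

```bash
python3 chk.py
```

```text
tube frame mm [68.4 17.7 15.6] F tube [ 4.3 21.5  3.4]
```

The force climbs with no further motion, so the wedge is jammed. I'll back off along +y, then up and clear, and check the bar and wedge.

Emit:
{"name": "carry_out", "arguments": {
  "plan": [0,0.15,0,0,0,0,1,0,0.3,0,0,0,0,1,0,0.2,-0.3,0,0,0,1,0,0,-0.6,0,0,0,1,0.3,0.3,-0.6,0,0,0,1,0.6,0.3,-0.5,0,0,0,1,0.6,0,-0.3,0,0,0,1,0,0,0,0,0,0,1,0,0,0,0,0,0,1]
}}

```text
clock: 18.88
tool_pos: [0.4819, -0.1557, 0.2323]
eef_rot: [0.254, 0.191, 0.947, -0.052]
wrist_force: [0.1, -0.1, 0.6]
gripper_width: 0.0005
gripper_force: 0.0
```

Run:
```python
from tube import *
f=grab('side'); b=grab('top')
p,r,st=pose(); print((A.T@(p-MOUTH)*1e3).round(0),st['wrist_force'].round(1),st['clock'])
for n in('top','side'):
    g=load(n); q=(cloud(g)-MOUTH)@A*1e3
    m=(q[...,2]>14)&(q[...,2]<45)&(abs(q[...,0]-68)<22)&(abs(q[...,1])<75)&(g['color'].max(-1)<70); t=q[m]
    if len(t): print(n,'tab',len(t),t.min(0).round(1),t.max(0).round(1),np.median(t,0).round(1))
    a=(g['color'])
cv2.imwrite('pics/end.png',np.hstack([cv2.resize(f['color'][190:290,170:270,::-1],(390,390),interpolation=cv2.INTER_CUBIC),cv2.resize(rect(b,MOUTH,A)[...,::-1],(390,390),interpolation=cv2.INTER_AREA)]))
```

```text
[ -6.  75. 131.] [ 0.2 -0.2 -0.3] 18.975
top tab 24 [64.1 -2.6 20.3] [76.3  3.3 33.5] [71.1  0.2 30.3]
side tab 82 [58.1 -2.4 14.7] [74.1  9.2 32.2] [65.9  4.9 24.9]
```

View pics/end.png

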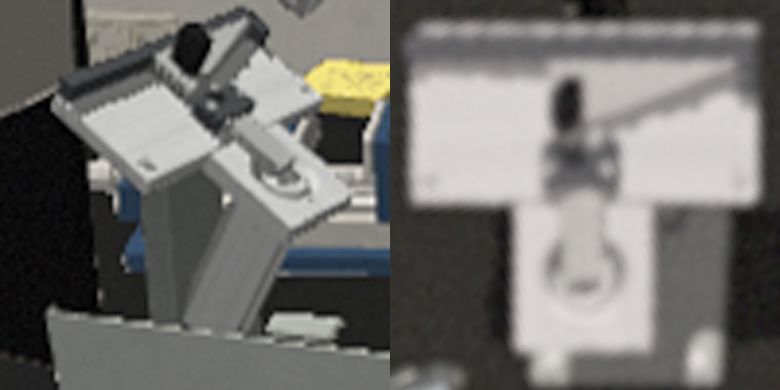

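The tab moved about 45.5 mm (the wedge started at 0–6 mm of travel) and stopped hard. The bar's nose covers the far half of the mouth at (585,260), with the short spacer's ring below it. The robot is clear, so I'm handing in.

```bash
python3 -c "
from plant import env
print(env.sign_off())"
```

```text
the job is handed in; nothing more can be done
None
```

The job is handed in (no verdict was returned): long spacer fully down, short one on top of it, wedge pushed until it jammed with the keeper bar across the mouth, and the bystanders never approached or touched.

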